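Fit the keyed catch cup to the stitcher's pot

ROBOT

A 6-joint arm with a two-finger parallel gripper is mounted at the origin on the work surface. World frame = base frame: x ahead of the robot, y to its left, z up, the work surface at z = 0. Lengths are in m, angles in rad, forces in N, time in s.
With the tool pointing down it reaches from about 0.35 to 0.85 m from the base axis. Payload 8.1 kg.
Tool frame: the origin (TCP) lies midway between the tips of the shut fingers; the grasp point (between the pads) lies 19 mm behind it (robot.grip_point_offset is the distance from the TCP to the grasp point, in m); z points along the fingers, y is the line along which they close (so a half turn about z gives the same grasp; the last joint's range is limited). The gripper opens to 93 mm and grips with 3 to 60 N. Pads are 15 mm wide; open, the fingers measure 128 mm over their backs; the gripper's body (75 mm by 188 mm) begins 65 mm behind the grasp point.
Start: joints at [1.245, 0.13, 1.488, -0, 1.523, -0.085], TCP at [0.143, 0.583, 0.219] pointing down, gripper open.
Joint ranges: [-2.96, 2.96], [-0.89, 2.26], [0.02, 2.5], [-1.34, 4.48], [0, 2.73], [-2.66, 2.66]. Speed limits (rad/s): [2.39, 2.39, 2.79, 3.14, 3.14, 3.14].

INTERFACE

Orientations are given as a rotation vector (axis times angle).
In Python, from plant import robot, read_camera, job gives the robot as it stands.
- The arm moves only by the shell command python3 -m inch 'ROWS' [FORCE]. ROWS is JSON, one flat list of numbers, 5 for each row, row after row: the shift along the world's x, y, z in mm, then the turn about the world's z in degrees, then the opening in per cent of the stroke, from 0 (shut) to 100 (fully open). In form: [dx, dy, dz, yaw, hand, dx, dy, dz, yaw, hand, ...]. A call has 1 to 10 rows; each row is the pose to reach, as a shift and turn from the pose commanded when the call began; what a row does not reach only later rows make up. A row lasts 1/12 s, in which the tool goes at most 41.7 mm and 7.16 degrees, less where a joint would pass 70% of its speed; a pose out of reach is approached as far as the arm can. A call with a gripper value outside its range is refused whole. The fingers move at their own pace and stop on an object; FORCE is the grip in N (left out, the last holds). Time passes only in rows, so rows that repeat a pose let the fingers close. It gives the time, the measured TCP pose, the force, the opening and the grip force at its end, in the units of the state.
- robot.read_state(): the state, without advancing time (a new reading comes with each control period).
- read_camera(name): name is "scene" or "side" or "wrist"; returns a dict with "image" (420x560x3 uint8, blue, green, red), "K" (3x3 intrinsics, pixels), "D" ([k1, k2, p1, p2, k3] as OpenCV has them; the pictures are not rectified), "extrinsics" (4x4, takes a point from world to camera coordinates); the wrist camera has in their place "mount" (4x4, takes a point from camera to tool coordinates, whose origin is the TCP and whose axes are the flange's). Camera axes: x right, y down, z forward; pixel columns grow to the right and rows downward; lengths in m; the calibration is good to about 2 mm. A picture is of the moment at which its call begins: read the wrist's pose just before it. There is no depth.
- job.close_job(): hands the job in; it is judged then, once.
The state is a dict: "t": time; "q": joint angles; "dq": joint speeds; "joint_torque": joint torques, N m; "tool_pos": TCP position; "orientation": TCP orientation; "force": force on the tool from outside, world axes, zero at the start; "wrist_torque": the same for the moment, N m; "opening": finger opening in m; "gripper_force": force on a finger pad.
Only numpy, scipy, OpenCV 4.12 (cv2) and the standard library are available. Lean on these libraries where they do the work, as an engineer would, in place of code of your own. Each camera call takes 0.05 s, during which the arm holds its last target. There are 200 camera calls.

TASK

Find out which of the three look-alike cups belongs in the stitcher's blue catch pot by trying them: lower one in (do not drop or ram it), and if it does not go fully home, put it back upright on the plywood board and try another. When the right cup sits fully down in the pot, drop the red pot magnet into it and let go; the other two cups must stand upright on the board, no cup may be tipped over, and the other things on the table are to be left alone.

Things in the scene. Friction and masses are not known exactly. Their poses are not given: they have to be found in the camera images.
- pot: Fixed blue catch pot on a 130 x 110 x 6 steel base plate; origin under the plate's centre, on the table, z up. Inside diameter 73 (a cup has about 5 mm play all round), outside 80, rim 44 above the table, inner floor 10 above the table. In it stands a brass boss, which differs from run to run.
- pot_floor (a point): Centre of the pot's inner floor, z up; rim 34 above it. The central brass boss is 18 wide x 23 high, 29 x 15 or 40 x 7, drawn anew each run, top edge bevelled 4 in, 5 down. Only the cup whose recess matches (5 mm wider, 1.5 deeper) goes down to rest on this floor, its orange line then just above the rim; either other stops 5 mm or more higher. Once let go, a cup caught on the bevel slides down.
- cup_a_mid (a point): One of three look-alike open aluminium cups: 60 outside diameter, 76 high, wall 3, inner floor 30 up, about 0.14 kg, orange line round it 34 to 37 up. In its underside, unseen, is a central round recess: 23 wide x 24.5 deep, 34 x 16.5 or 45 x 8.5, another in each cup; which is not told. It stands on the board. This point is its centre, 38 above its underside, z up its axis.
- cup_b_mid (a point): One of three look-alike open aluminium cups: 60 outside diameter, 76 high, wall 3, inner floor 30 up, about 0.14 kg, orange line round it 34 to 37 up. In its underside, unseen, is a central round recess: 23 wide x 24.5 deep, 34 x 16.5 or 45 x 8.5, another in each cup; which is not told. It stands on the board. This point is its centre, 38 above its underside, z up its axis.
- cup_c_mid (a point): One of three look-alike open aluminium cups: 60 outside diameter, 76 high, wall 3, inner floor 30 up, about 0.14 kg, orange line round it 34 to 37 up. In its underside, unseen, is a central round recess: 23 wide x 24.5 deep, 34 x 16.5 or 45 x 8.5, another in each cup; which is not told. It stands on the board. This point is its centre, 38 above its underside, z up its axis.
- board: Fixed plywood board, 260 (its x) x 280 (its y) x 12 thick, on which the cups stand; origin at the centre of its underside, on the table, z up.
- magnet_knob (a point): Loose pot magnet (no magnetic pull here): red disc 26 diameter, 12 high, with a black knob 12 diameter standing on it up to 36 above its underside, 0.05 kg. It stands upright on the table. This point is on the knob's axis 26 above its underside.
- spool: Bystander: spool of stitching wire, 90 diameter, 50 high, standing flat; origin at the centre of its underside.
- driver: Bystander: screwdriver lying on the table; origin under its middle.
- jar: Bystander: amber jar, 56 diameter, 80 high; origin at the centre of its underside.
- brush: Bystander: brush lying on the table; origin under its middle.
Mind the look-alikes: they are no part of the job. Leave any purple or yellow look-alike of the part that bears cup_b_mid alone.

How it is judged:
On the way:
1. a cup sits fully home in the pot, the magnet not yet in it (((z of cup_a_mid in the frame of pot_floor between 0.034 and 0.0412 m and horizontal distance between cup_a_mid and pot_floor below 0.006 m and angle between cup_a_mid's own z axis and vertical below 0.08 rad) or (z of cup_b_mid in the frame of pot_floor between 0.034 and 0.0412 m and horizontal distance between cup_b_mid and pot_floor below 0.006 m and angle between cup_b_mid's own z axis and vertical below 0.08 rad) or (z of cup_c_mid in the frame of pot_floor between 0.034 and 0.0412 m and horizontal distance between cup_c_mid and pot_floor below 0.006 m and angle between cup_c_mid's own z axis and vertical below 0.08 rad)) and horizontal distance between magnet_knob and pot_floor above 0.06 m), for 0.2 s.
At the end, for the whole second after the job is handed in: One cup is fully home in the pot (within about 3 mm of resting on its floor, within 6 mm of its axis, upright within 4.5 degrees) with the magnet lying inside that cup; both other cups stand upright (within 6 degrees) on the board, their centres over it; cup and magnet are at rest (((z of cup_a_mid in the frame of pot_floor between 0.034 and 0.0412 m and horizontal distance between cup_a_mid and pot_floor below 0.006 m and angle between cup_a_mid's own z axis and vertical below 0.08 rad and x of cup_b_mid in the frame of board between -0.13 and 0.13 m and y of cup_b_mid in the frame of board between -0.14 and 0.14 m and z of cup_b_mid in the frame of board between 0.045 and 0.055 m and angle between each of cup_b_mid, cup_c_mid's own z axis and vertical below 0.1 rad and x of cup_c_mid in the frame of board between -0.13 and 0.13 m and y of cup_c_mid in the frame of board between -0.14 and 0.14 m and z of cup_c_mid in the frame of board between 0.045 and 0.055 m and horizontal distance between magnet_knob and cup_a_mid below 0.03 m and z of magnet_knob in the frame of cup_a_mid between -0.01 and 0.034 m and linear speed of each of cup_a, magnet below 0.02 m/s) or (z of cup_b_mid in the frame of pot_floor between 0.034 and 0.0412 m and horizontal distance between cup_b_mid and pot_floor below 0.006 m and angle between cup_b_mid's own z axis and vertical below 0.08 rad and x of cup_a_mid in the frame of board between -0.13 and 0.13 m and y of cup_a_mid in the frame of board between -0.14 and 0.14 m and z of cup_a_mid in the frame of board between 0.045 and 0.055 m and angle between each of cup_a_mid, cup_c_mid's own z axis and vertical below 0.1 rad and x of cup_c_mid in the frame of board between -0.13 and 0.13 m and y of cup_c_mid in the frame of board between -0.14 and 0.14 m and z of cup_c_mid in the frame of board between 0.045 and 0.055 m and horizontal distance between magnet_knob and cup_b_mid below 0.03 m and z of magnet_knob in the frame of cup_b_mid between -0.01 and 0.034 m and linear speed of each of cup_b, magnet below 0.02 m/s) or (z of cup_c_mid in the frame of pot_floor between 0.034 and 0.0412 m and horizontal distance between cup_c_mid and pot_floor below 0.006 m and angle between cup_c_mid's own z axis and vertical below 0.08 rad and x of cup_a_mid in the frame of board between -0.13 and 0.13 m and y of cup_a_mid in the frame of board between -0.14 and 0.14 m and z of cup_a_mid in the frame of board between 0.045 and 0.055 m and angle between each of cup_a_mid, cup_b_mid's own z axis and vertical below 0.1 rad and x of cup_b_mid in the frame of board between -0.13 and 0.13 m and y of cup_b_mid in the frame of board between -0.14 and 0.14 m and z of cup_b_mid in the frame of board between 0.045 and 0.055 m and horizontal distance between magnet_knob and cup_c_mid below 0.03 m and z of magnet_knob in the frame of cup_c_mid between -0.01 and 0.034 m and linear speed of each of cup_c, magnet below 0.02 m/s))); the robot touches nothing.
It fails at once if a cup tipped over (more than 40 degrees) (angle between any of cup_a_mid, cup_b_mid, cup_c_mid's own z axis and vertical above 0.7 rad).
It fails at once if a cup dropped from the rim's height or rammed down onto the pot's floor or boss (faster than 0.75 m/s low in the pot) ((horizontal distance between cup_a_mid and pot_floor below 0.02 m and z of cup_a_mid in the frame of pot_floor below 0.055 m and linear speed of cup_a above 0.75 m/s) or (horizontal distance between cup_b_mid and pot_floor below 0.02 m and z of cup_b_mid in the frame of pot_floor below 0.055 m and linear speed of cup_b above 0.75 m/s) or (horizontal distance between cup_c_mid and pot_floor below 0.02 m and z of cup_c_mid in the frame of pot_floor below 0.055 m and linear speed of cup_c above 0.75 m/s)).
It fails at once if a bystander (spool, screwdriver, jar, brush) moved more than 30 mm (distance of any of spool, driver, jar, brush from where it was at the start of the episode above 0.03 m).
It also fails if it takes over 72 s, if anything falls off the work surface, if the arm or the gripper's body presses on something with over 40 N, if the wrist force passes 120 N, or if a joint passes its speed limit or range.

## Working session

There is one attempt and no reset: what is moved stays moved. The work goes in short steps, Python scripts to look and compute and a shell command to move; the robot and the scene stay as the last step left them, time stands still between calls to the robot, and variables do not carry over. Pictures are saved under pics/ and viewed, at most 14 in all, crops included, and the job is handed in when it is done.

```bash
mkdir -p pics; ls
cat > h.py <<'E'
import numpy as np, cv2
from plant import robot, read_camera, job
def ray(c,uv,st=None):
    p=cv2.undistortPoints(np.array([[uv]],float),c["K"],np.array(c["D"]))[0,0]
    d=np.array([p[0],p[1],1.])
    if "extrinsics" in c:
        E=np.array(c["extrinsics"]);T=np.linalg.inv(E)
    else:
        T=np.eye(4);T[:3,:3]=cv2.Rodrigues(np.array(st["orientation"]))[0];T[:3,3]=st["tool_pos"];T=T@np.array(c["mount"])
    return T[:3,3],T[:3,:3]@d
def onz(c,uv,z,st=None):
    o,d=ray(c,uv,st);return o+d*(z-o[2])/d[2]
def proj(c,P):
    E=np.array(c["extrinsics"]);return cv2.projectPoints(np.array(P,float).reshape(-1,1,3),cv2.Rodrigues(E[:3,:3])[0],E[:3,3],c["K"],np.array(c["D"]))[0][:,0]
E
python3 - <<'E'
from h import *
s=robot.read_state();print(s)
for n in("scene","side"):
    c=read_camera(n);cv2.imwrite(f"pics/{n}0.png",c["image"]);print(n,np.round(np.linalg.inv(c["extrinsics"])[:3],2).tolist())
E
```

```text
pics
{'t': 0.0, 'q': array([ 1.24464003e+00,  1.31161131e-01,  1.48922719e+00, -2.28585100e-05,
        1.52298332e+00, -8.53791822e-02]), 'dq': array([-0.0012138 ,  0.00132421,  0.00150603, -0.00038435,  0.00027142,
        0.00140676]), 'joint_torque': array([-1.00541649e-03, -5.59848690e+01, -4.91752946e+01,  7.65645225e-02,
        3.59807862e-02, -1.07921812e-04]), 'tool_pos': array([0.14287445, 0.58218194, 0.21761606]), 'orientation': array([-3.77256021e-01, -3.11851431e+00,  2.74251345e-03]), 'force': array([ 0.88822876,  0.93025237, -0.01923744]), 'wrist_torque': array([-0.00770127, -0.01101693, -0.04249972]), 'gripper_force': 0.0, 'opening': 0.09331250241571981}
scene [[-0.76, 0.42, -0.5, 1.05], [0.65, 0.5, -0.57, 0.72], [0.01, -0.76, -0.65, 0.8]]
side [[0.97, -0.11, 0.23, 0.22], [-0.25, -0.47, 0.85, -0.97], [0.02, -0.88, -0.48, 0.66]]
```

View pics/scene0.png

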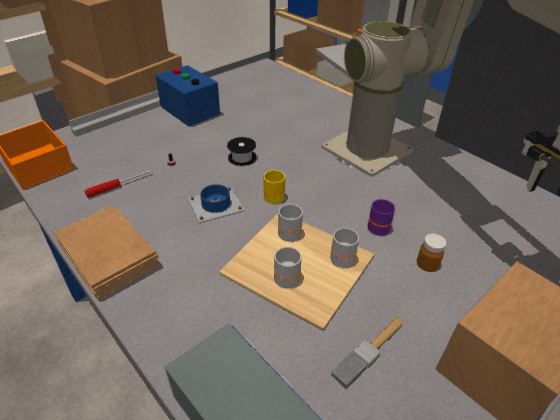

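View pics/side0.png

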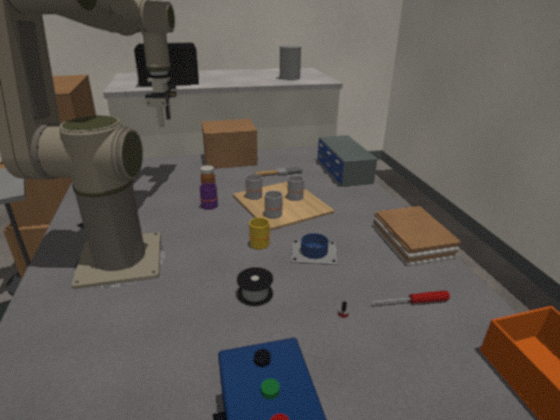

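Scene view: grey cups at (290,222), (345,248) and (288,268) on the board; the look-alikes are yellow (274,187) and purple (381,217), both off the board. The pot is at (214,198) and the magnet at (171,160). The three grey cups fit the description: aluminium with an orange line, on the board. I'll enlarge to confirm.

Run:
```python
from h import *
im=cv2.imread("pics/scene0.png")[145:315,145:405]
cv2.imwrite("pics/crop0.png",cv2.resize(im,None,fx=3,fy=3,interpolation=cv2.INTER_CUBIC))
```

```text
(no output)
```

View pics/crop0.png

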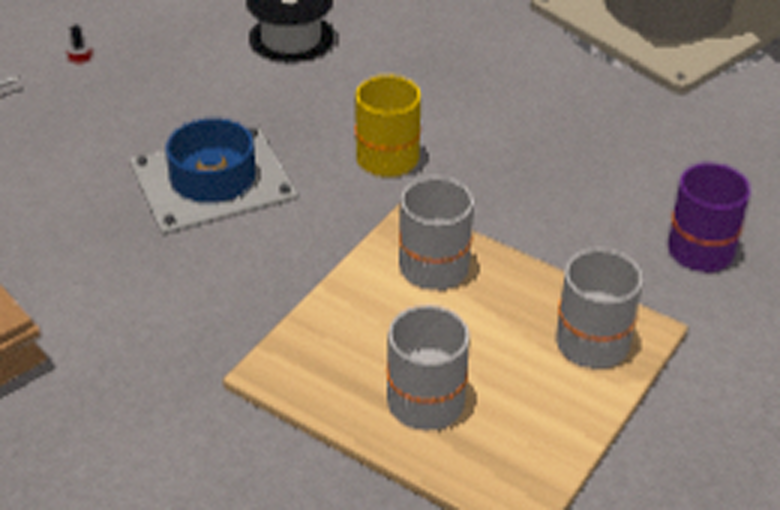

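Crop shows three grey cups with rim centres at crop (436,201), (602,276), (428,334). The pot rim is at (211,148) and the magnet knob top at (76,29). Yellow and purple stand off the board.

Run:
```python
from h import *
c=read_camera("scene");s=read_camera("side")
f=lambda u,v:(145+(u-1)/3,145+(v-1)/3)
P={}
for n,uv,z in[("c1",(436,201),.088),("c2",(602,276),.088),("c3",(428,334),.088),("pot",(211,148),.044),("knob",(76,29),.036),("spool",(290,0),.05),("yel",(388,98),.076),("pur",(713,187),.076),
 ("bL",(226,382),.012),("bT",(397,207),.012),("bR",(688,327),.012)]:
    p=onz(c,f(*uv),z);print(n,np.round(p,3),np.hypot(*p[:2]).round(3),"side px",proj(s,p)[0].round(0))
```

```text
c1 [0.477 0.138 0.088] 0.496 side px [274. 194.]
c2 [0.439 0.285 0.088] 0.523 side px [254. 177.]
c3 [0.582 0.243 0.088] 0.63 side px [296. 178.]
pot [ 0.547 -0.085  0.044] 0.554 side px [315. 239.]
knob [ 0.534 -0.344  0.036] 0.635 side px [344. 302.]
spool [ 0.346 -0.226  0.05 ] 0.413 side px [255. 278.]
yel [ 0.404 -0.005  0.076] 0.404 side px [261. 221.]
pur [0.277 0.267 0.076] 0.384 side px [209. 186.]
bL [0.686 0.127 0.012] 0.698 side px [334. 209.]
bT [0.448 0.059 0.012] 0.452 side px [271. 227.]
bR [0.365 0.324 0.012] 0.489 side px [233. 193.]
```

```bash
python3 -m inch '[240,-260,80,0,100,240,-260,80,0,100,240,-260,80,0,100,240,-260,80,0,100,240,-260,80,0,100,240,-260,80,0,100,240,-260,80,0,100,240,-260,80,0,100,240,-260,80,0,100,240,-260,80,0,100]'
python3 -m inch '[110,-130,0,0,100,110,-130,0,0,100,110,-130,0,0,100,110,-130,0,0,100,110,-130,0,0,100,110,-130,0,0,100]'
python3 - <<'E'
from h import *
s=robot.read_state();c=read_camera("wrist");cv2.imwrite("pics/w0.png",c["image"]);print(s["tool_pos"],s["orientation"],np.round(c["mount"],3))
E
```

```text
t: 1.03
tool_pos: [0.3867, 0.3192, 0.3003]
orientation: [0.385, 3.115, 0.0]
force: [0.0, 0.5, 0.3]
opening: 0.0931
gripper_force: 0.0
t: 1.53
tool_pos: [0.4938, 0.1911, 0.2979]
orientation: [-0.383, -3.117, 0.001]
force: [-0.5, 0.9, -0.1]
opening: 0.093
gripper_force: 0.0
[0.49379315 0.19114981 0.29786398] [-3.83181773e-01 -3.11690989e+00  8.55742091e-04] [[ 0.    -0.97  -0.242  0.068]
 [ 1.     0.    -0.     0.   ]
 [ 0.    -0.242  0.97  -0.165]
 [ 0.     0.     0.     1.   ]]
```

View pics/w0.png

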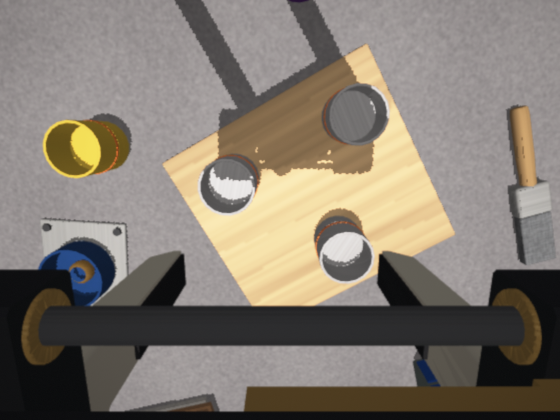

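Wrist view: cup rims at about (227,186), (358,114) and (346,256), with the pot partly in view at (76,272).

Run:
```python
from h import *
s=robot.read_state();c=read_camera("wrist");g=cv2.medianBlur(cv2.cvtColor(c["image"],cv2.COLOR_BGR2GRAY),3)
for n,(u,v) in dict(c1=(227,186),c2=(358,114),c3=(346,256)).items():
    r=g[v-45:v+45,u-45:u+45]
    h=cv2.HoughCircles(cv2.resize(r,None,fx=3,fy=3,interpolation=cv2.INTER_CUBIC),cv2.HOUGH_GRADIENT,1,20,param1=100,param2=15,minRadius=75,maxRadius=100)
    for q in h[0][:2]:
        px=(u-45+q[0]/3,v-45+q[1]/3);p=onz(c,px,.088,s)
        a=onz(c,(px[0]+q[2]/3,px[1]),.088,s)
        print(n,np.round(px,1),"diam mm",2e3*np.linalg.norm(a-p).round(4),p.round(4))
    print(onz(c,(u,v),.088,s).round(4))
```

```text
c1 [225.8 186.8] diam mm 54.800000000000004 [0.4721 0.1395 0.088 ]
[0.4716 0.1409 0.088 ]
c2 [358.8 113.5] diam mm 51.6 [0.4335 0.2865 0.088 ]
[0.4338 0.2856 0.088 ]
c3 [344.8 256.8] diam mm 54.800000000000004 [0.5765 0.2434 0.088 ]
c3 [339.5 236.2] diam mm 55.599999999999994 [0.5523 0.2425 0.088 ]
[0.5759 0.2448 0.088 ]
```

```bash
python3 -m inch '[-20,-51,-120,0,100,-20,-51,-120,0,100,-20,-51,-120,0,100,-20,-51,-120,0,100,-20,-51,-120,0,100,-20,-51,-120,0,100]'
cat >> h.py <<'E'
def rim(z,guess,d,name=None,rt=.12):
    "circle of diameter d at height z near world xy guess, in the wrist camera"
    s=robot.read_state();c=read_camera("wrist");im=c["image"]
    if name: cv2.imwrite(f"pics/{name}.png",im)
    R=cv2.Rodrigues(np.array(s["orientation"]))[0];T=np.eye(4);T[:3,:3]=R;T[:3,3]=s["tool_pos"];T=T@np.array(c["mount"])
    c2=dict(c,extrinsics=np.linalg.inv(T))
    u,v=proj(c2,[guess[0],guess[1],z])[0]; u2,v2=proj(c2,[guess[0],guess[1]+d/2,z])[0]
    r=np.hypot(u2-u,v2-v);w=int(1.6*r)
    y0=max(0,int(v)-w);x0=max(0,int(u)-w)
    g=cv2.medianBlur(cv2.cvtColor(im[y0:int(v)+w,x0:int(u)+w],cv2.COLOR_BGR2GRAY),3)
    h=cv2.HoughCircles(cv2.resize(g,None,fx=2,fy=2,interpolation=cv2.INTER_CUBIC),cv2.HOUGH_GRADIENT,1,10,param1=100,param2=15,minRadius=int(2*r*(1-rt)),maxRadius=int(2*r*(1+rt/2)))
    print("tool",s["tool_pos"].round(4),"guess px",round(u),round(v),"r",r.round(1))
    for q in ([] if h is None else h[0][:3]):
        px=(x0+q[0]/2,y0+q[1]/2);print(np.round(px,1),(q[2]/2/r*d*1e3).round(1),onz(c,px,z,s).round(4))
E
python3 -c "
from h import *
rim(.088,(.4735,.139),.06,'w1')"
```

```text
t: 2.13
tool_pos: [0.4736, 0.1433, 0.1807]
orientation: [0.376, 3.117, 0.002]
force: [0.9, -0.4, 1.2]
opening: 0.0925
gripper_force: 0.0
tool [0.4736 0.1433 0.1807] guess px 274 224 r 41.4
[273.2 220.8] 54.4 [0.4712 0.1387 0.088 ]
[271.8 225.8] 61.0 [0.4746 0.1367 0.088 ]
[272.8 208.8] 54.6 [0.4625 0.1405 0.088 ]
```

View pics/w1.png

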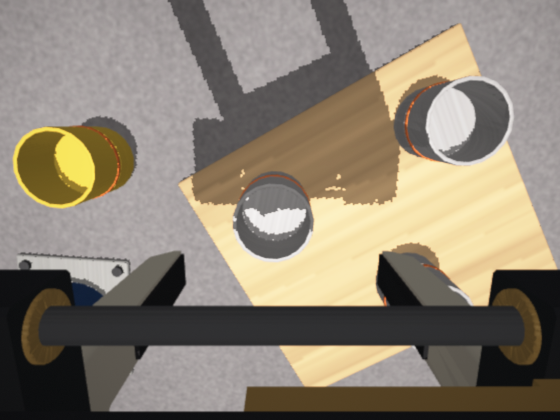

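Cup rim centred at about (274,221), so the cup is near (0.472, 0.138). Descend and grip.

```bash
python3 -m inch '[-1,-4,-30,0,100,-1,-4,-60,0,100,-1,-4,-90,0,100,-1,-4,-115,0,100,-1,-4,-126,0,100,-1,-4,-126,0,100,-1,-4,-126,0,100]' 20
python3 -m inch '[0,0,0,0,40,0,0,0,0,40,0,0,0,0,40,0,0,0,0,40,0,0,0,0,40,0,0,0,0,40,0,0,0,0,40]' 20
python3 -c "
from h import *
s=robot.read_state()
rim(.088,(.472,.138),.06,'w2')"
```

```text
t: 2.77
tool_pos: [0.4737, 0.1386, 0.0547]
orientation: [0.376, 3.117, 0.001]
force: [0.1, 0.3, 0.6]
opening: 0.0929
gripper_force: 0.0
t: 3.35
tool_pos: [0.4723, 0.1377, 0.0531]
orientation: [0.377, 3.118, 0.0]
force: [-1.0, -0.0, 3.1]
opening: 0.0596
gripper_force: 19.8
tool [0.4723 0.1377 0.0531] guess px 280 305 r 77.7
[281.8 315.2] 61.3 [0.4763 0.1375 0.088 ]
[285.2 308.8] 56.2 [0.4739 0.1395 0.088 ]
[277.2 309.8] 56.3 [0.4736 0.1364 0.088 ]
```

```bash
python3 -m inch '[0,0,35,0,40,0,0,75,0,40,0,0,115,0,40,0,0,155,0,40,30,-40,180,0,40,60,-80,180,0,40,85,-110,180,0,40,110,-145,180,0,40,135,-180,180,0,40,155,-205,180,0,40]'
python3 -m inch '[13,-18,0,0,40,13,-18,0,0,40,13,-18,0,0,40,13,-18,0,0,40]'
python3 -c "
from h import *
rim(.044,(.543,-.086),.08,'w3')
rim(.044,(.543,-.086),.073)"
```

```text
t: 4.23
tool_pos: [0.6205, -0.0599, 0.2321]
orientation: [-0.377, -3.118, -0.0]
force: [0.3, 1.2, -0.5]
opening: 0.0594
gripper_force: 19.8
t: 4.57
tool_pos: [0.6324, -0.0756, 0.2318]
orientation: [-0.377, -3.117, -0.001]
force: [-0.0, 0.6, -2.0]
opening: 0.0589
gripper_force: 19.8
tool [ 0.6324 -0.0756  0.2318] guess px 246 108 r 43.5
[243.2 109.8] 78.9 [ 0.5436 -0.0892  0.044 ]
[242.8 104.8] 75.9 [ 0.5392 -0.0885  0.044 ]
[249.2 108.8] 84.0 [ 0.5441 -0.0836  0.044 ]
tool [ 0.6324 -0.0751  0.2322] guess px 246 108 r 39.7
[241.8 104.8] 75.7 [ 0.5391 -0.089   0.044 ]
[243.8 112.2] 74.7 [ 0.5459 -0.089   0.044 ]
[250.2 111.2] 74.7 [ 0.5465 -0.0829  0.044 ]
```

View pics/w3.png

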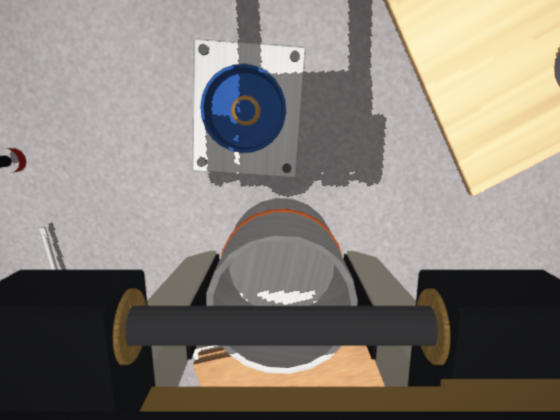

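Pot rim centre at about (243,109), boss at (245,110) and about 27–29 mm wide. Base plate screws are at (203,49), (295,57), (287,168), (201,161). Held cup's rim spans x 208–357, y 236–372.

Run:
```python
from h import *
s=robot.read_state();c=read_camera("wrist");im=c["image"]
h=cv2.cvtColor(im,cv2.COLOR_BGR2HSV);m=cv2.inRange(h,(100,90,20),(130,255,255))[50:165,190:300]
ct=max(cv2.findContours(m,cv2.RETR_EXTERNAL,cv2.CHAIN_APPROX_NONE)[0],key=cv2.contourArea)
e=cv2.fitEllipse(cv2.convexHull(ct)+np.array([190,50]));print(e)
print("pot",onz(c,e[0],.044,s).round(4))
print("screws",np.mean([onz(c,p,.006,s) for p in[(203,49),(295,57),(287,168),(201,161)]],0).round(4))
print("boss",onz(c,(245.5,110),.023,s).round(4))
print("boss w",[np.linalg.norm(onz(c,(231,110),z,s)-onz(c,(260,110),z,s)).round(4) for z in(.017,.025,.033)])
print("tool",s["tool_pos"],"cup rel",(onz(c,(282.5,304),s["tool_pos"][2]+.035,s)-s["tool_pos"]).round(4))
```

```text
((242.18968200683594, 107.74851989746094), (84.2518539428711, 88.49435424804688), 165.13973999023438)
pot [ 0.5419 -0.0892  0.044 ]
screws [ 0.5431 -0.089   0.006 ]
boss [ 0.5432 -0.0884  0.023 ]
boss w [np.float64(0.0289), np.float64(0.0283), np.float64(0.0277)]
tool [ 0.63241642 -0.07485255  0.23248103] cup rel [-0.0006  0.0012  0.035 ]
```

```bash
python3 -m inch '[-40,-7,0,0,40,-80,-13,0,0,40,-90,-15,-30,0,40,-90,-15,-65,0,40,-90,-15,-100,0,40,-90,-15,-125,0,40,-90,-15,-130,0,40,-90,-15,-130,0,40,-90,-15,-130,0,40]'
python3 -c "
from h import *
s=robot.read_state();c=read_camera('wrist');cv2.imwrite('pics/w4.png',c['image']);print(s['tool_pos'])
c=read_camera('scene');i=c['image'][130:240,150:290];
s=read_camera('side')['image'][190:280,260:375]
cv2.imwrite('pics/x4.png',np.hstack([cv2.resize(i,(400,314)),cv2.resize(s,(400,314))]))"
```

```text
t: 5.47
tool_pos: [0.5436, -0.0907, 0.1042]
orientation: [0.376, 3.118, -0.0]
force: [-0.2, -0.5, -1.0]
opening: 0.0592
gripper_force: 19.8
[ 0.54364227 -0.09069836  0.10419356]
```

View pics/x4.png

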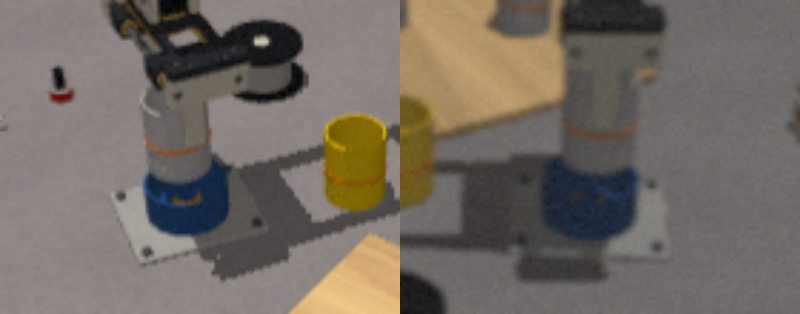

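Scene/side crop: the cup hangs just above the pot, about centred (cup x 179 against pot 187 in scene, 600 against 590 in side). I'll check that lean against perspective, then lower gently.

```bash
python3 -c "
from h import *
for n,k,o in(('scene',400/140,150),('side',400/115,260)):
    c=read_camera(n);P=[[.5427,-.089,z] for z in(.03,.08,.11)]+[[.5527,-.089,.08],[.5427,-.079,.08]]
    print(n,((proj(c,P)[:,0]-o)*k).round(1))"
python3 -m inch '[-1,1,-12,0,40,-1,1,-24,0,40,-1,1,-32,0,40,-1,1,-32,0,40]'
```

```text
scene [187.9 183.9 181.4 175.2 190.2]
side [187.2 190.5 192.5 202.2 186.6]
t: 6.05
tool_pos: [0.5396, -0.0895, 0.0671]
orientation: [-0.377, -3.114, -0.001]
force: [-1.4, 0.2, -1.2]
opening: 0.0588
gripper_force: 19.8
```

```bash
python3 -m inch '[0,0,-4,0,40,0,0,-4,0,40]';python3 -m inch '[0,0,-4,0,40,0,0,-4,0,40]';python3 -m inch '[0,0,-4,0,40,0,0,-4,0,40]'
```

```text
t: 6.22
tool_pos: [0.5414, -0.0899, 0.0656]
orientation: [-0.377, -3.117, -0.0]
force: [-0.2, 1.0, -0.9]
opening: 0.0591
gripper_force: 19.8
t: 6.38
tool_pos: [0.5419, -0.09, 0.0622]
orientation: [-0.377, -3.119, -0.0]
force: [0.5, 1.3, -1.5]
opening: 0.0589
gripper_force: 19.8
t: 6.55
tool_pos: [0.5418, -0.09, 0.0581]
orientation: [-0.377, -3.119, -0.0]
force: [-0.5, 0.4, -1.9]
opening: 0.0596
gripper_force: 19.8
```

```bash
python3 -m inch '[0,0,-3,0,40,0,0,-3,0,40]';python3 -m inch '[0,0,-3,0,40,0,0,-3,0,40]'
```

```text
t: 6.72
tool_pos: [0.5417, -0.09, 0.0551]
orientation: [-0.377, -3.118, -0.0]
force: [-0.3, -0.6, -1.4]
opening: 0.0592
gripper_force: 19.8
t: 6.88
tool_pos: [0.5417, -0.09, 0.0521]
orientation: [-0.377, -3.118, -0.0]
force: [-0.3, 0.5, -2.2]
opening: 0.0592
gripper_force: 19.8
```

At 0.052 it is already below where either wrong cup would stop, with no contact force. So this cup fits; set it down and release.

```bash
python3 -m inch '[0,0,-1,0,40,0,0,-1,0,40,0,0,-1,0,100,0,0,-1,0,100,0,0,-1,0,100,0,0,-1,0,100]'
python3 -m inch '[0,0,30,0,100,0,0,60,0,100,0,0,100,0,100,0,0,130,0,100,0,0,130,0,100]'
python3 -c "
from h import *
rim(.086,(.5427,-.089),.06)
c=read_camera('scene');i=c['image'][130:240,150:290];
s=read_camera('side')['image'][190:280,260:375]
cv2.imwrite('pics/x5.png',np.hstack([cv2.resize(i,(400,314)),cv2.resize(s,(400,314))]))"
```

```text
t: 7.38
tool_pos: [0.5422, -0.0901, 0.0519]
orientation: [0.377, 3.118, -0.0]
force: [-0.0, -0.1, -0.1]
opening: 0.0816
gripper_force: 0.0
t: 7.8
tool_pos: [0.546, -0.0911, 0.1901]
orientation: [0.376, 3.107, -0.003]
force: [0.4, -0.6, 0.6]
opening: 0.0931
gripper_force: 0.0
tool [ 0.546  -0.0911  0.1901] guess px 282 212 r 40.0
[281.8 211.2] 53.4 [ 0.5418 -0.0891  0.086 ]
[281.8 192.8] 62.5 [ 0.5281 -0.0857  0.086 ]
[284.2 187.8] 54.2 [ 0.5249 -0.083   0.086 ]
```

View pics/x5.png

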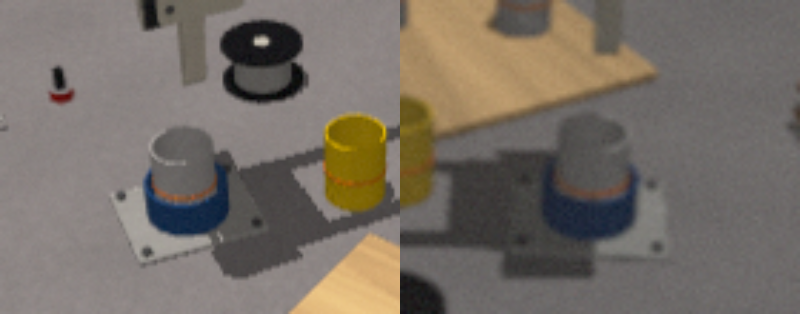

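The orange line lies just above the blue rim, and the cup is upright and centred (0.5418, -0.0891). Now the magnet.

```bash
python3 -m inch '[-6,-40,0,0,40,-12,-80,0,0,40,-15,-120,0,0,40,-15,-160,0,0,40,-15,-200,0,0,40,-15,-240,0,0,40,-15,-252,0,0,40,-15,-252,0,0,40,-15,-252,0,0,40]'
python3 - <<'E'
from h import *
s=robot.read_state();c=read_camera("wrist");im=c["image"];cv2.imwrite("pics/w6.png",im);print(s["tool_pos"])
h=cv2.cvtColor(im,cv2.COLOR_BGR2HSV);m=cv2.inRange(h,(0,120,50),(8,255,255))|cv2.inRange(h,(172,120,50),(180,255,255))
for ct in cv2.findContours(m,cv2.RETR_EXTERNAL,cv2.CHAIN_APPROX_SIMPLE)[0]:
    if cv2.contourArea(ct)>60: 
        b=cv2.boundingRect(ct);uv=(b[0]+b[2]/2,b[1]+b[3]/2);print(b,onz(c,uv,.012,s).round(4))
c=read_camera("scene");print("driver tip",onz(c,(152,173),.01).round(3),"handle",onz(c,(88,191),.01).round(3))
E
```

```text
t: 8.7
tool_pos: [0.5259, -0.3415, 0.1793]
orientation: [-0.379, -3.116, -0.004]
force: [-0.3, -0.6, -0.7]
opening: 0.0389
gripper_force: 0.0
[ 0.52593128 -0.34154729  0.17933456]
(306, 365, 24, 22) [ 0.7145 -0.3476  0.012 ]
driver tip [ 0.611 -0.328  0.01 ] handle [ 0.796 -0.372  0.01 ]
```

View pics/w6.png

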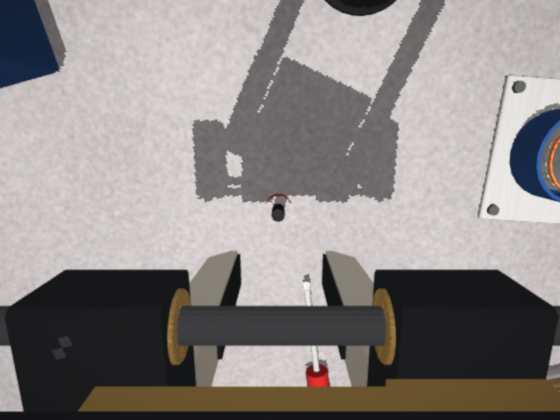

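Knob top at (278,214), red disc edge at (278,198). The driver tip at (307,280) is about 80 mm away, so it is clear.

Run:
```python
from h import *
s=robot.read_state();c=read_camera("wrist");im=c["image"]
g=cv2.inRange(cv2.cvtColor(im,cv2.COLOR_BGR2GRAY)[185:235,262:296],0,48)
ct=max(cv2.findContours(g,cv2.RETR_EXTERNAL,cv2.CHAIN_APPROX_SIMPLE)[0],key=cv2.contourArea);b=cv2.boundingRect(ct);print(b[0]+262,b[1]+185,b[2:])
r=b[2]/2;uv=(262+b[0]+r,185+b[1]+b[3]-r);print(uv,onz(c,uv,.036,s).round(4),onz(c,(278,214),.036,s).round(4),s["tool_pos"])
```

```text
271 203 (11, 9)
(276.5, 206.5) [ 0.5249 -0.3432  0.036 ] [ 0.5317 -0.3435  0.036 ] [ 0.52670567 -0.34029448  0.18032207]
```

```bash
python3 -m inch '[4,-3,-40,0,40,4,-3,-80,0,40,4,-3,-115,0,40,4,-3,-135,0,40,4,-3,-140,0,40,4,-3,-140,0,40]' 15
python3 -c "
from h import *
for i in range(3):
    s=robot.read_state();c=read_camera('wrist');print(s['tool_pos'])
cv2.imwrite('pics/w7.png',c['image'])"
```

```text
t: 9.35
tool_pos: [0.53, -0.3427, 0.0396]
orientation: [-0.374, -3.116, -0.004]
force: [-0.1, 0.0, -0.6]
opening: 0.0375
gripper_force: 0.0
[ 0.52997614 -0.34268022  0.03963855]
[ 0.53132325 -0.34401965  0.04206299]
[ 0.53221422 -0.34503352  0.04361852]
```

View pics/w7.png

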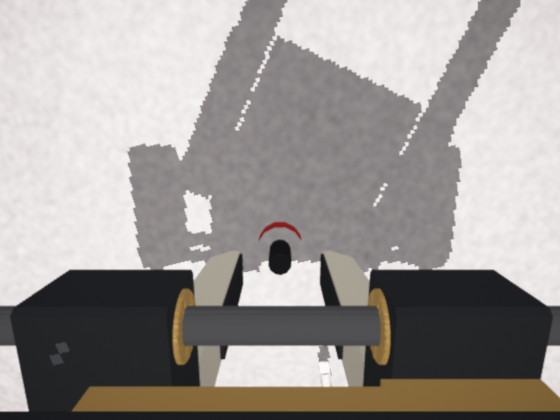

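Knob top now at about (280,263), midway between the fingers.

```bash
python3 -c "
from h import *
s=robot.read_state();c=read_camera('wrist');print(s['tool_pos'].round(4),onz(c,(280,264),.036,s).round(4))"
```

```text
[ 0.5327 -0.3456  0.0444] [ 0.5321 -0.3455  0.036 ]
```

Centred. Go to TCP z ≈ 0.016 and grip.

```bash
python3 -m inch '[0,0,-15,0,40,0,0,-28,0,40,0,0,-28,0,40,0,0,-28,0,40]'
python3 -m inch '[0,0,0,0,0,0,0,0,0,0,0,0,0,0,0,0,0,0,0,0,0,0,0,0,0,0,0,0,0,0]' 15
```

```text
t: 9.88
tool_pos: [0.5304, -0.3446, 0.0131]
orientation: [-0.377, -3.118, -0.001]
force: [-0.1, -0.1, -0.0]
opening: 0.0371
gripper_force: 0.0
t: 10.38
tool_pos: [0.5312, -0.3453, 0.0141]
orientation: [0.377, 3.118, -0.001]
force: [0.5, -0.1, 2.4]
opening: 0.0117
gripper_force: 15.0
```

```bash
python3 -m inch '[0,0,40,0,0,0,0,80,0,0,0,0,120,0,0,2,40,150,0,0,4,80,150,0,0,6,120,150,0,0,8,160,150,0,0,10,200,150,0,0,11,235,150,0,0,11,256,150,0,0]'
python3 -m inch '[0,0,0,0,0,0,0,0,0,0,0,0,0,0,0]'
python3 -c "
from h import *
for i in range(6):c=read_camera('wrist');s=robot.read_state()
print(s['tool_pos'],s['opening']);rim(.086,(.542,-.089),.06,'w8')"
```

```text
t: 11.22
tool_pos: [0.5416, -0.0853, 0.1636]
orientation: [-0.374, -3.119, -0.002]
force: [-0.4, 0.1, -0.7]
opening: 0.0116
gripper_force: 15.0
t: 11.47
tool_pos: [0.542, -0.0895, 0.1637]
orientation: [0.377, 3.119, -0.001]
force: [-0.5, 0.3, -0.3]
opening: 0.0115
gripper_force: 15.0
[ 0.54188371 -0.08995049  0.16350913] 0.011524434073787622
tool [ 0.5419 -0.09    0.1635] guess px 282 228 r 44.0
[281.2 207.2] 63.1 [ 0.5277 -0.0858  0.086 ]
[281.2 230.2] 58.6 [ 0.5434 -0.0897  0.086 ]
[279.8 201.2] 54.8 [ 0.5235 -0.0858  0.086 ]
```

View pics/w8.png

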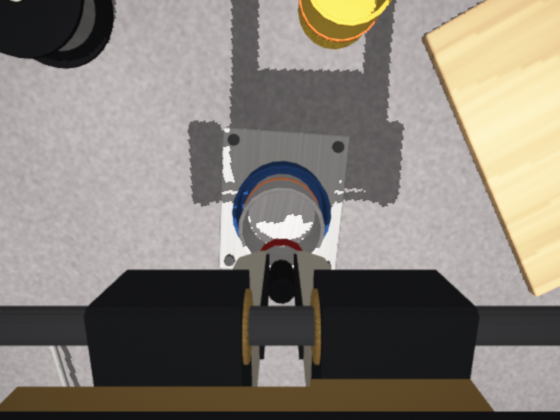

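The cup rim is at (281,230) in the pot, with the magnet above it; tool and cup axes agree to about 1.5 mm. Lower and release.

```bash
python3 -m inch '[1,0,-30,0,0,1,0,-55,0,0,1,0,-70,0,0,1,0,-70,0,0,1,0,-70,0,0]'
python3 -m inch '[0,0,0,0,30,0,0,0,0,30,0,0,0,0,30,0,0,0,0,30]'
python3 -m inch '[0,0,40,0,30,0,0,80,0,30,0,0,120,0,30,-30,0,150,0,30,-60,0,150,0,30,-60,0,150,0,30,-60,0,150,0,30]'
python3 -c "
from h import *
for i in range(5):c=read_camera('wrist')
i=c['image'];s=read_camera('side')['image'][150:280,190:375];sc=read_camera('scene')['image'][130:310,140:400]
cv2.imwrite('pics/x9.png',np.vstack([np.hstack([cv2.resize(s,(400,290)),cv2.resize(sc,(400,290))]),np.hstack([cv2.resize(i,(400,300)),cv2.resize(i[150:350,180:400],(400,300))])]))"
```

```text
t: 12.23
tool_pos: [0.5421, -0.0891, 0.0929]
orientation: [-0.378, -3.116, -0.0]
force: [0.0, 0.8, -0.3]
opening: 0.0113
gripper_force: 15.0
t: 12.57
tool_pos: [0.5439, -0.0893, 0.095]
orientation: [0.377, 3.117, -0.001]
force: [0.2, 0.1, 0.7]
opening: 0.0271
gripper_force: 0.0
t: 13.15
tool_pos: [0.4827, -0.0892, 0.2449]
orientation: [0.378, 3.116, -0.001]
force: [1.1, 0.9, -0.4]
opening: 0.0276
gripper_force: 0.0
```

View pics/x9.png

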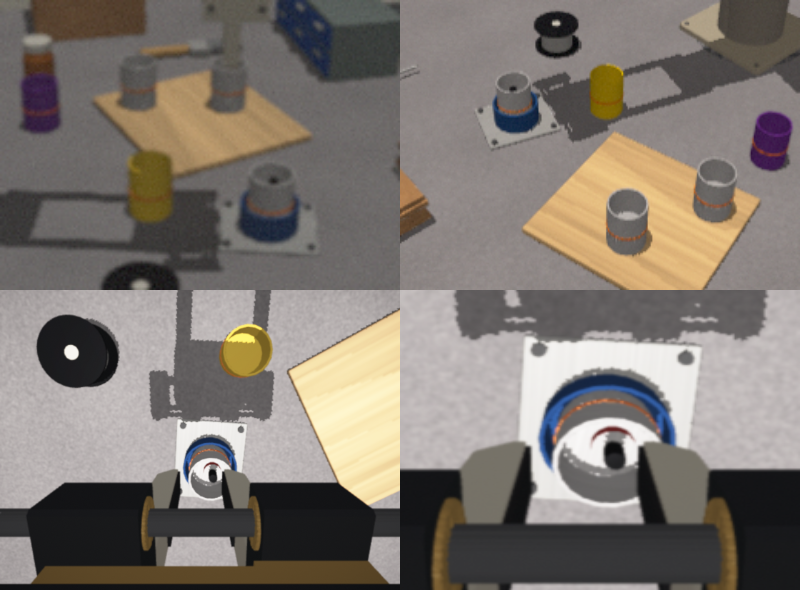

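The magnet stands upright in the homed cup, the other two cups stand upright on the board, and the gripper touches nothing.

```bash
python3 -c "
from plant import job
print(job.close_job())"
```

```text
the job is handed in; nothing more can be done
None
```

The first cup I tried, the one nearest the pot, went fully home in the pot with the magnet released inside it; the other two cups were left untouched on the board, and the job was handed in at about 13.5 s (the hand-in returned no verdict).

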